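# Clamp a dentil back into its gap on a cornice fragment with ratchet forceps

## Robot

A 7-joint arm with a two-finger parallel gripper is mounted at the origin on the work surface. World frame = base frame: x ahead of the robot, y to its left, z up, the work surface at z = 0. Lengths are in mm, angles in rad, forces in N, time in s.
With the tool pointing down it reaches from about 425 to 875 mm from the base axis. Payload 8.4 kg.
Tool frame: the origin (TCP) lies between the finger pads; the fingertips stand manip.tip_extent ahead of it and the grasp point (between the pads) lies 5 mm behind it (manip.tip_extent is the distance from the TCP to the fingertips, in mm); z points along the fingers, y is the line along which they close (so a half turn about z gives the same grasp; the last joint's range is limited). The gripper opens to 87 mm and grips with 3 to 60 N. Pads are 19 mm wide; open, the fingers measure 117 mm over their backs; the gripper's body (75 mm by 190 mm) begins 51 mm behind the grasp point.
Start: joints at [-1.206, 0.333, 0.04, 1.465, -0.013, 1.343, -0.059], TCP at [290.774, 581.304, 236.546] pointing down, gripper open.
Joint ranges: [-2.58, 2.58], [-0.38, 2.09], [-1.3, 1.39], [0.25, 2.4], [-1.5, 4.64], [0.08, 2.09], [-2.65, 2.65]. Speed limits (rad/s): [2.22, 2.22, 2.79, 2.79, 3.14, 3.14, 3.14].

## Interface

Orientations are given as a 3x3 rotation matrix whose columns are the frame's x, y, z axes.
In Python, from rig import manip, optics, search_frame, silhouettes gives the robot as it stands.
- The arm moves only by the shell command python3 -m crank 'ROWS' [FORCE]. ROWS is a JSON object of lists of equal length, an entry for each row: "jaw": the finger opening in mm, from 0 to 87; "delta_pos": the shift along the world's x, y, z in mm, a list of three; "delta_rot": the turn, a rotation vector about the world's x, y, z in rad, a list of three. A call has 1 to 12 rows; each row is the pose to reach, as a shift and turn from the pose commanded when the call began; what a row does not reach only later rows make up. A row lasts 1/10 s, in which the tool goes at most 50 mm and 8.59 degrees, less where a joint would pass 70% of its speed; a pose out of reach is approached as far as the arm can. A call with a gripper value outside its range is refused whole. The fingers move at their own pace and stop on an object; FORCE is the grip in N (left out, the last holds). Time passes only in rows, so rows that repeat a pose let the fingers close. It gives the time, the measured TCP pose, the force, the opening and the grip force at its end, in the units of the state.
- manip.read_state(): the state, without advancing time (a new reading comes with each control period).
- optics.read_camera(name): name is "scene" or "top"; returns a dict with "image" (384x512x3 uint8, blue, green, red), "fovy" (degrees; the focal length in pixels is half the picture's height over the tangent of half this angle, whatever the lens; pixels are square), "cx", "cy" (the principal point, pixels), "k1" (the pictures are not rectified: a ray, as slopes to the right and down, at radius r is drawn at 1 + k1 r^2 times it, then the intrinsics apply), "T" (4x4, takes a point from camera to world coordinates). Camera axes: x right, y up, looking along -z (the intrinsics and any distortion apply to the point x, -y, -z); pixel columns grow to the right and rows downward; lengths in mm; the calibration is good to about 2 mm. A picture is of the moment at which its call begins. There is no depth.
- manip.job_done(): hands the job in; it is judged then, once.
Trained networks look in a picture, given as the dict that the camera call returned (one of the last four; its "shot" number tells which), for a name from the list of things; names that differ only in an ending like _2 or _b are one class to them, and where a whole thing is asked for, a point or a joint stands for the part that bears it (a point fixed in the world has none). Each returns a list of dicts, best first, with "score" (0 to 1); they miss things now and then, are a little off and sometimes report something else, mostly with a low value. They report only what shows in the picture. A call takes as long as a camera call. They do not tell look-alikes from the thing itself.
- search_frame(picture, query): "xy" ([column, row] in pixels, amid what is visible of it).
- silhouettes(picture, query): "mask" (384x512 bool, what is visible of it) and "xy" ([column, row] in pixels, amid what is visible of it).
The state is a dict: "t": time; "joint_pos": joint angles; "joint_velocities": joint speeds; "tau": joint torques, N m; "eef_pos": TCP position; "orientation": TCP orientation; "wrist_force": force on the tool from outside, world axes, zero at the start; "ft_torque": the same for the moment, N m; "gripper_width": finger opening in mm; "grip_force": force on a finger pad.
Only numpy, scipy, OpenCV 4.12 (cv2) and the standard library are available. Lean on these libraries where they do the work, as an engineer would, in place of code of your own. Each camera call takes 0.05 s, during which the arm holds its last target. There are 200 camera calls.

## Task

Stand the loose limestone dentil upright in the empty first place of the dentil row on the cornice fragment, its broad side to the low wall, and close the locking forceps by the handles until the ratchet itself holds the dentil firmly against the wall - firm, not crushed. Leave it standing locked, with your hand off, for a good three seconds, then unlock it by pressing the moving handle down sideways so that the forceps opens fully again, and leave the dentil standing home against the wall. Be gentle with the stone and the handles and leave the other finds and tools where they are.

Things in the scene. Friction and masses are not known exactly. Their poses are not given: they have to be found in the camera images.
- dentil_mid (a point): Centre of the loose dentil, an upright plain limestone block 30 (its x) by 24 (its y) by 55 mm tall (z), 0.1 kg, pale tan, standing on the table among two low stone chips. The point is 27.5 mm above its underside. Its two broad (30 mm wide) faces are alike.
- seat (a point): Where the middle of the dentil's underside belongs: a paler scar on the cornice's level ledge, 50 mm above the table. x runs along the dentil row away from the forceps pivot, y from the wall out across the ledge, z up. The wall face is 12 mm to -y and 25 mm tall; the ledge ends 27 mm to +y and 34 mm to -x. The next dentil (55 mm tall) begins 45 mm to +x.
- clamp_stand: Stand holding a big steel ring-handled forceps flat, 65 mm above the table, sprung open. Origin on the table under the pivot; x from pivot to jaws (94 mm), handles towards -x (154 mm), z up. Fixed handle on the +y side, moving handle on -y; moving jaw and dentil on +y, fixed pad on the wall's back. Jaws meet the dentil 15 mm above the ledge; jaw tops 19 mm above it. Seat at x 90, y 8 mm.
- handle_mark (a point): Middle of the moving handle's 7 mm round bar where it meets the finger ring (34 mm over all), 123 mm from the pivot, 65 mm above the table. x along it to the pivot, y the closing direction (40 mm to the end), z up. Unlocks when pressed down here 3 to 5 mm (7 to 16 N); stop at 6 mm. Drag it outwards before letting up, else it may catch again. Held low while closing, the teeth do not catch.
- fixed_mark (a point): The same point of the fixed handle (7 mm bar, 65 mm above the table). The two bars are 69 mm apart here when open (centre to centre) and 29 mm when fully closed.
- clamp_arm (a joint): Closing angle of the moving handle about the upright pivot, rad: about 0 open (where its spring brings it), grows as it closes, 0.325 at the end. Four ratchet teeth 0.05 apart, the first near 0.13 (up to 0.03 either way as read): let go between two of them it falls back to the lower one and stays; below the first it springs open.
- tip_pad: Rubber pad on the moving jaw, on a brass screw stem set out by 1 to 10 mm, different each time, so the holding tooth differs: open, it stands 10 to 21 mm clear of a dentil at the wall. Once it bears, each tooth adds about 11 N on the stone. At handle_mark, free closing takes 2 to 6 N and each 7.7 N more puts 10 N on the stone. 6 to 22 N holds firmly, 28 N crushes. Origin under the pivot.
- clamp_handle: The moving handle as a body (frame near the pivot, 65 mm above the table); it bends if the fingers press or jolt it with 40 N, in any direction: 20 N is ample.
- cornice: The cornice fragment of tan limestone, fixed, 132 by 82 mm, ledge 50 mm, wall top 75 mm, dentils 105 mm above the table. Frame the same as the stand's (origin under the pivot).
- dentil: The loose dentil; origin at the middle of its underside.
- drum_chip: Bystander: round stone chip 54 mm across, 33 mm high.
- leaf_chip: Bystander: two-step stone chip 52 x 36 x 35 mm.
- scale_bar: Bystander: black and white scale bar 100 x 15 x 5 mm.
- dust_brush: Bystander: brush 170 mm long.
- pencil: Bystander: blue pencil.
- callipers: Bystander: callipers 170 mm long.
- pot_jar: Bystander: jar 48 mm across, 70 mm high.
Things that resemble listed ones, but are neither listed nor needed, are in the scene too. What is shaped like the dentil but black or purple is not meant.

How it is judged (in metres and radians):
On the way, in this order (a step that is already met when the one before it is completed fails the run):
1. The dentil stands upright in its place on the ledge, square to the wall and no more than 12 mm off it, let go, with the forceps still open (x of dentil in the frame of seat between -0.005 and 0.005 m and y of dentil in the frame of seat between -0.003 and 0.012 m and z of dentil in the frame of seat between -0.003 and 0.003 m and angle between the x axis of dentil and the x axis of seat, either way round below 0.2 rad and angle between dentil's own z axis and vertical below 0.1 rad and contact force between the fingers and dentil below 0.1 N and value of joint clamp_arm below 0.05 rad), for 0.2 s.
2. The ratchet alone, nobody touching the handle, holds the dentil against the wall with 5 to 26 N for 2.5 s (value of joint clamp_arm above 0.08 rad and contact force between the fingers and clamp_handle below 0.1 N and contact force between the fingers and dentil below 0.1 N and contact force between tip_pad and dentil between 5 and 26 N and y of dentil in the frame of seat below 0.002 m), for 2.5 s.
At the end, for the whole second after the job is handed in: The forceps is open again (closing angle under 0.04 rad) and untouched; the dentil stands at rest and upright (within 0.06 rad) on its scar, within 6 mm along the row, its broad face within 2.5 mm of the wall and square to it within 0.08 rad (value of joint clamp_arm below 0.04 rad and x of dentil in the frame of seat between -0.006 and 0.006 m and y of dentil in the frame of seat between -0.003 and 0.0025 m and z of dentil in the frame of seat below 0.003 m and angle between the x axis of dentil and the x axis of seat, either way round below 0.08 rad and angle between dentil's own z axis and vertical below 0.06 rad and linear speed of dentil below 0.01 m/s).
It fails at once if The pad pressed on the dentil with more than 28 N (crushed) (contact force between tip_pad and dentil above 28 N).
It fails at once if The fingers loaded the moving handle with more than 40 N (contact force between the fingers and clamp_handle above 40 N).
It fails at once if The dentil was tipped by more than 0.5 rad (angle between dentil's own z axis and vertical above 0.5 rad).
It fails at once if Another find or tool was shifted by more than 15 mm (distance of any of drum_chip, leaf_chip, scale_bar, dust_brush, pencil, callipers, pot_jar from where it was at the start of the episode above 0.015 m).
It also fails if it takes over 72 s, if anything falls off the work surface, if the arm or the gripper's body presses on something with over 40 N, if the wrist force passes 120 N, or if a joint passes its speed limit or range.

## Working session

There is one attempt and no reset: what is moved stays moved. The work goes in short steps, Python scripts to look and compute and a shell command to move; the robot and the scene stay as the last step left them, time stands still between calls to the robot, and variables do not carry over. Pictures are saved under pics/ and viewed, at most 10 in all, crops included, and the job is handed in when it is done.

```bash
ls; mkdir -p pics
cat > h.py <<'E'
import numpy as np, cv2
from rig import manip, optics, search_frame, silhouettes
def K(p):
    f=p["image"].shape[0]/2/np.tan(np.radians(p["fovy"])/2)
    return np.array([[f,0,p["cx"]],[0,f,p["cy"]],[0,0,1]]),np.array([p["k1"],0,0,0.])
def ray(p,uv):
    k,d=K(p); s=cv2.undistortPoints(np.array([[uv]],float),k,d,None,None)[0,0]
    T=np.array(p["T"]); return T[:3,3],T[:3,:3]@np.array([s[0],-s[1],-1])
def at_z(p,uv,z):
    o,d=ray(p,uv); return o+d*(z-o[2])/d[2]
def proj(p,X):
    T=np.array(p["T"]); c=T[:3,:3].T@(np.array(X,float)-T[:3,3]); k,d=K(p)
    return cv2.projectPoints(np.array([[c[0],-c[1],-c[2]]]),np.zeros(3),np.zeros(3),k,d)[0].ravel()
def tri(rs):
    A=np.zeros((3,3));b=np.zeros(3)
    for o,d in rs:
        d=d/np.linalg.norm(d);M=np.eye(3)-np.outer(d,d);A+=M;b+=M@o
    return np.linalg.solve(A,b)
E
python3 - <<'E'
from h import *
np.set_printoptions(precision=1,suppress=True)
ps={n:optics.read_camera(n) for n in("scene","top")}
for n,p in ps.items():
    cv2.imwrite(f"pics/{n}0.png",p["image"]); print(n,p["fovy"],p["cx"],p["cy"],p["k1"],np.array(p["T"])[:3,3])
for q in "dentil_mid seat clamp_stand handle_mark fixed_mark tip_pad cornice dentil drum_chip leaf_chip pot_jar".split():
    for n,p in ps.items():
        print(q,n,[(np.round(r["xy"]).tolist(),round(r["score"],2),at_z(p,r["xy"],{"dentil_mid":27.5,"seat":50,"dentil":27.5}.get(q,65))[:2].round()) for r in search_frame(p,q)[:4]])
print(manip.tip_extent, manip.read_state())
E
```

```text
pics
scene 56.91849192715498 253.624478141904 192.60168128190395 -0.026058692935463482 [1007.  -492.5  764.7]
top 51.77330540314344 252.30218608929687 188.92560601434243 0.03277943206328434 [ 423.2  -56.9 1027.5]
dentil_mid scene [([150.0, 249.0], 0.83, array([ 519., -354.])), ([129.0, 267.0], 0.82, array([ 525., -418.])), ([195.0, 222.0], 0.64, array([ 533., -228.])), ([218.0, 223.0], 0.59, array([ 575., -186.]))]
dentil_mid top [([395.0, 217.0], 0.75, array([ 528., -423.])), ([366.0, 218.0], 0.73, array([ 529., -350.])), ([300.0, 196.0], 0.47, array([ 588., -184.])), ([320.0, 214.0], 0.42, array([ 541., -235.]))]
seat scene [([238.0, 181.0], 0.89, array([519., -67.])), ([152.0, 247.0], 0.67, array([ 532., -353.]))]
seat top [([250.0, 230.0], 0.87, array([503., -54.]))]
clamp_stand scene [([273.0, 159.0], 0.7, array([537.,  52.])), ([237.0, 180.0], 0.4, array([526., -76.]))]
clamp_stand top [([198.0, 228.0], 0.72, array([510.,  72.])), ([365.0, 220.0], 0.33, array([ 519., -335.]))]
handle_mark scene [([288.0, 229.0], 0.26, array([727., -95.]))]
handle_mark top [([160.0, 244.0], 0.83
[... 1029 characters left out ...]
ip top [([342.0, 256.0], 0.58, array([ 435., -273.]))]
pot_jar scene [([348.0, 142.0], 0.7, array([643., 265.]))]
pot_jar top [([114.0, 180.0], 0.58, array([634., 279.])), ([362.0, 220.0], 0.47, array([ 521., -329.]))]
14.0 {'t': 1.2, 'joint_pos': array([-1.2,  0.3,  0. ,  1.5, -0. ,  1.3, -0.1]), 'joint_velocities': array([ 0., -0.,  0., -0., -0., -0.,  0.]), 'tau': array([  0. , -65.6,   1.3, -40.4,  -0.1,   0. ,   0. ]), 'eef_pos': array([290.7, 581.3, 236.5]), 'orientation': array([[-0.9,  0.4, -0. ],
       [ 0.4,  0.9, -0. ],
       [-0. , -0. , -1. ]]), 'wrist_force': array([ 0.1, -0. , -0. ]), 'ft_torque': array([ 0., -0.,  0.]), 'grip_force': 0.0, 'gripper_width': 87.42629397380041}
```

Run:
```python
import cv2
t=cv2.imread("pics/top0.png");s=cv2.imread("pics/scene0.png")
cv2.imwrite("pics/t1.png",cv2.resize(t[150:290,110:430],(800,350),interpolation=2))
cv2.imwrite("pics/s1.png",cv2.resize(s[120:300,80:320],(800,600),interpolation=2))
```

```text
(no output)
```

View pics/t1.png

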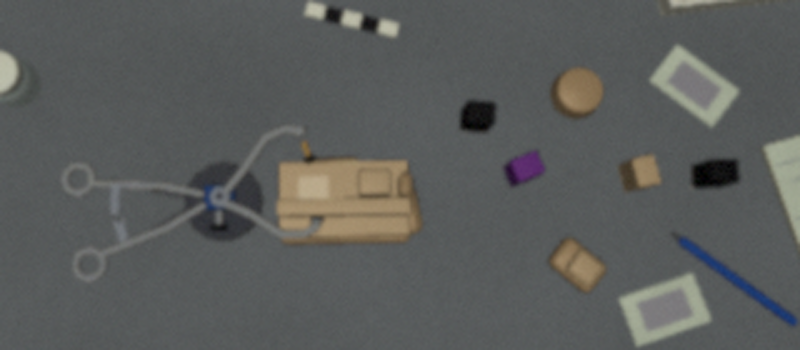

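View pics/s1.png

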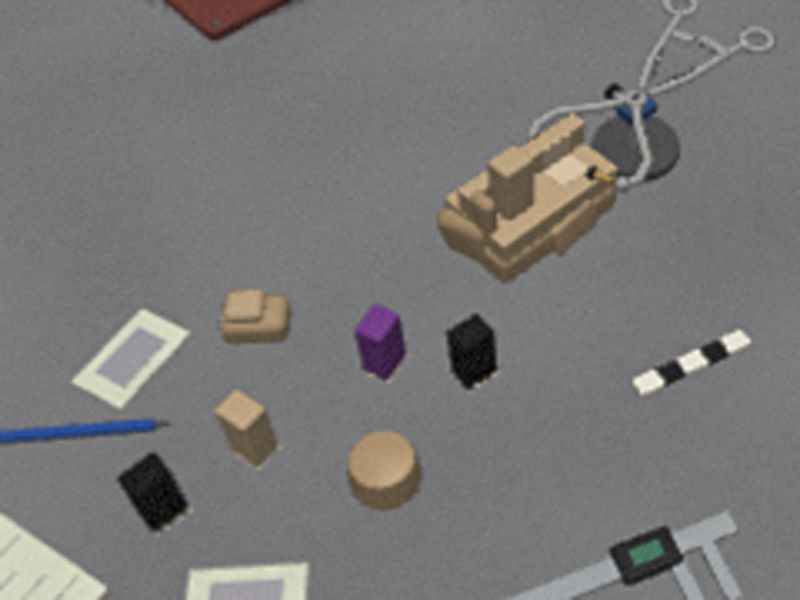

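Look-alikes (top pixel): the tan block at (367,219) is the wanted dentil. The black blocks at (300,196) and (395,217) and the purple one at (320,214) are not meant, and the next dentil at (259,222) belongs to the cornice. In the crops the forceps points to world −y with its brass pad on the +x side, and the lower ring at (146,255) is the moving handle. Next I'll fit the poses.

```bash
cat > fit.py <<'E'
from h import *
from scipy.optimize import minimize
def hull_mask(p,pts):
    m=np.zeros((384*4,512*4),np.uint8); q=np.array([proj(p,x) for x in pts])
    cv2.fillConvexPoly(m,cv2.convexHull(np.round((q+.5)*4).astype(np.int32)),1); return cv2.resize(m.astype(np.float32),(512,384),interpolation=cv2.INTER_AREA)
def box(x,y,a,z0,h=55,w=30,d=24):
    c,s=np.cos(a),np.sin(a)
    return [[x+c*u-s*v,y+s*u+c*v,z] for u in(-w/2,w/2) for v in(-d/2,d/2) for z in(z0,z0+h)]
def fit_dentil(ps,ms,x0,z0,angs=np.arange(0,np.pi,np.pi/12)):
    def cost(v): return sum(np.abs(hull_mask(p,box(*v,z0))-m).sum() for p,m in zip(ps,ms))
    best=[]
    for a in angs:
        r=minimize(cost,[*x0,a],method="Nelder-Mead",options=dict(initial_simplex=[[*x0,a],[x0[0]+4,x0[1],a],[x0[0],x0[1]+4,a],[*x0,a+.15]],xatol=.05,fatol=.1,maxiter=120))
        best.append((r.fun,r.x))
    return sorted(best,key=lambda b:b[0])
E
python3 - <<'E'
from fit import *
np.set_printoptions(precision=3,suppress=True)
ps=[optics.read_camera(n) for n in("scene","top")]
ms=[]
for p,c in zip(ps,[(150,249),(366,219)]):
    r=[q for q in silhouettes(p,"dentil") if np.hypot(*(np.array(q["xy"])-c))<12]; r=r[0]; ms.append(r["mask"].astype(float)); print(r["xy"],r["score"],r["mask"].sum())
for b in fit_dentil(ps,ms,[521,-351],0)[:6]: print(b)
# scar: bright region near seat
for p,c in zip(ps,[(238+12,181-10),(235,225)]):
    print([ (r["xy"],r["score"]) for r in search_frame(p,"seat")[:2]])
for q in("handle_mark","fixed_mark","clamp_handle","clamp_stand","tip_pad"):
  for p in ps:
    for r in silhouettes(p,q)[:1]:
        m=r["mask"]; ys,xs=np.nonzero(m); print(q,p["image"].shape,np.round(r["xy"]),r["score"],m.sum(),xs.min(),xs.max(),ys.min(),ys.max())
t=ps[1]["image"][200:260,125:285]; s=ps[0]["image"][115:210,205:320]
cv2.imwrite("pics/t2.png",cv2.resize(t,(800,300),interpolation=cv2.INTER_CUBIC)); cv2.imwrite("pics/s2.png",cv2.resize(s,(690,570),interpolation=cv2.INTER_CUBIC))
import pickle; pickle.dump([{k:p[k] for k in("fovy","cx","cy","k1","T","image")} for p in ps],open("p0.pkl","wb"))
E
```

```text
[151.8, 247.5] 0.73 302
[366.2, 221.7] 0.58 171
(np.float64(76.375), array([ 526.107, -348.025,    0.185]))
(np.float64(76.375), array([ 526.079, -347.978,    0.178]))
(np.float64(77.125), array([ 525.904, -347.901,    3.329]))
(np.float64(77.8125), array([ 525.647, -348.05 ,    0.19 ]))
(np.float64(78.6875), array([ 525.107, -347.723,    0.163]))
(np.float64(109.5625), array([ 526.596, -348.711,    1.534]))
[([238.9, 179.8], 0.84)]
[([248.3, 229.8], 0.72)]
handle_mark (384, 512, 3) [280. 129.] 0.52 128 271 288 118 146
handle_mark (384, 512, 3) [155. 250.] 0.67 172 139 191 231 262
fixed_mark (384, 512, 3) [273. 157.] 0.93 771 239 310 119 177
fixed_mark (384, 512, 3) [194. 227.] 0.76 1442 134 239 200 262
clamp_handle (384, 512, 3) [283. 129.] 0.55 152 272 288 118 145
clamp_handle (384, 512, 3) [151. 251.] 0.77 348 138 190 232 263
clamp_stand (384, 512, 3) [272. 157.] 0.76 857 238 309 119 176
clamp_stand (384, 512, 3) [193. 227.] 0.77 1682 134 239 199 262
tip_pad (384, 512, 3) [272. 289.] 0.22 778 232 301 274 306
```

View pics/t2.png

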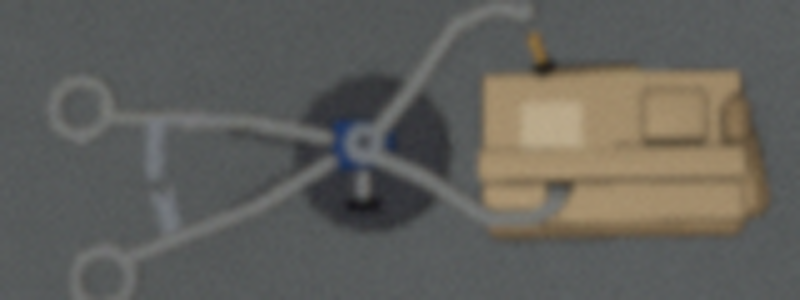

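View pics/s2.png

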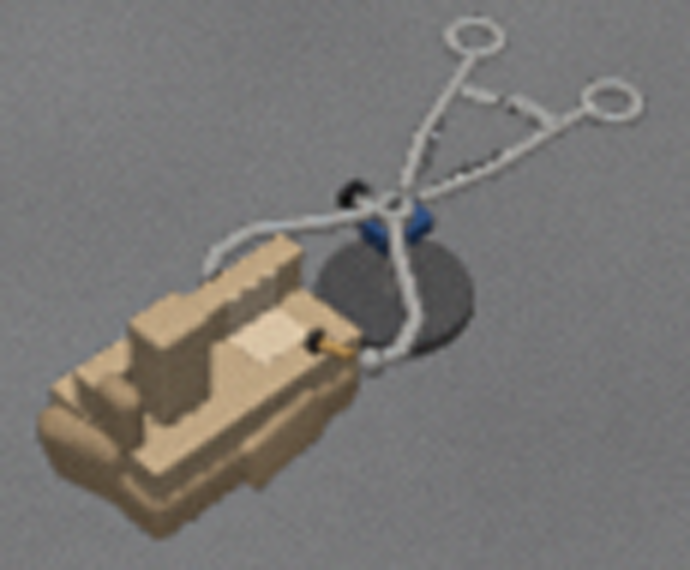

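The top crop shows the scar at about (235,225), the pivot at (197.5,228.5) and the rings at (141,222) fixed and (145.5,255) moving. The scene crop shows the same layout. I'll fit the stand pose by least squares.

Run:
```python
from fit import *
import pickle
from scipy.optimize import least_squares
np.set_printoptions(precision=2,suppress=True)
s,t=pickle.load(open("p0.pkl","rb"))
T=lambda u,v:((u+.5)/5-.5+125,(v+.5)/5-.5+200)
S=lambda u,v:((u+.5)/6-.5+205,(v+.5)/6-.5+115)
obs=[(t,T(363,143),(0,0,68)),(t,T(483,77),(56,35,50)),(t,T(480,148),(56,-4,75)),(t,T(551,103),(90,20,50)),
 (t,T(641,90),(135,None,105)),
 (s,S(395,207),(0,0,68)),(s,S(360,330),(56,35,50)),(s,S(300,250),(56,-4,75)),(s,S(300,291),(56,-4,50)),(s,S(271,335),(90,8,50))]
def W(v,P): c,n=np.cos(v[2]),np.sin(v[2]); return np.array([v[0]+c*P[0]-n*P[1],v[1]+n*P[0]+c*P[1],P[2]])
def res(v):
    r=[]
    for p,o,P in obs:
        if P[1] is None: r.append([proj(p,W(v,(P[0],20,P[2])))[0]-o[0],0]); continue
        r.append(proj(p,W(v,P))-o)
    return np.ravel(r)
f=least_squares(res,[510,72,-1.57],loss="soft_l1",x_scale=[1,1,.01]); v=f.x
print("stand",v,"\n",res(v).reshape(-1,2))
print("seat",W(v,(90,8,50)))
for n,a,b in(("fixed ring",T(81,109),S(475,36)),("moving ring",T(103,276),S(612,100))):
    X=tri([ray(t,a),ray(s,b)]); d=X-W(v,(0,0,65)); c,q=np.cos(v[2]),np.sin(v[2]); L=np.array([c*d[0]+q*d[1],-q*d[0]+c*d[1]])
    print(n,X,"at65",at_z(t,a,65),at_z(s,b,65),"local",L,np.hypot(*L))
    print("  mark",W(v,(0,0,65))+d*123/np.hypot(*L))
print("scar tri",tri([ray(t,T(551,125)),ray(s,S(271,335))]))
```

```text
stand [508.02  71.8   -1.58] 
 [[ 0.22  0.63]
 [-0.07 -0.07]
 [-0.23  0.65]
 [ 0.08  0.53]
 [ 0.35  0.  ]
 [-0.06  0.51]
 [ 0.48  0.43]
 [ 0.86  0.24]
 [ 0.76 -0.24]
 [-0.17  0.6 ]]
seat [515.24 -18.26  50.  ]
fixed ring [504.85 167.65 128.34] at65 [529.93 209.45  65.  ] [443.08 200.39  65.  ] local [-95.81  -4.  ] 95.89773170329586
  mark [503.95 194.74 146.24]
moving ring [473.98 233.19  16.25] at65 [449.59 196.68  65.  ] [525.96 212.51  65.  ] local [-161.09  -35.43] 164.93823157202564
  mark [482.64 192.16  28.65]
scar tri [516.97 -18.56  54.01]
```

Run:
```python
from fit import *
import pickle
np.set_printoptions(precision=3,suppress=True)
ps=pickle.load(open("p0.pkl","rb")); ms=[]
for p,(a,b) in zip(ps,[(150,249),(367,219)]):
    im=p["image"].astype(float); r=(cv2.GaussianBlur(im,(3,3),0)); m=(r[...,2]-r[...,0]>18).astype(np.uint8)
    n,l,st,c=cv2.connectedComponentsWithStats(m); k=l[b,a]; print(k,st[k]); ms.append((l==k).astype(float))
bs=fit_dentil(ps,ms,[524,-350],0,np.arange(0,np.pi,np.pi/8)); 
for b in bs[:5]: print(b)
o=[]
for p,(a,b) in zip(ps,[(150,249),(367,219)]):
    im=cv2.resize(p["image"][b-30:b+30,a-30:a+30],(400,400),interpolation=cv2.INTER_CUBIC)
    q=np.array([proj(p,x) for x in box(*bs[0][1],0)]); q=((q-[a-30,b-30]+.5)*400/60).astype(int)
    for i in range(8):
        for j in(1,2,4):
            if not i&j: cv2.line(im,tuple(map(int,q[i])),tuple(map(int,q[i|j])),(0,255,0),1)
    o.append(im)
cv2.imwrite("pics/ov.png",np.hstack(o))
```

```text
25 [144 237  19  23 272]
16 [358 212  17  14 173]
(np.float64(90.6875), array([ 524.653, -347.81 ,    0.095]))
(np.float64(91.125), array([ 524.787, -347.728,    3.202]))
(np.float64(91.25), array([ 525.24 , -347.486,    0.085]))
(np.float64(92.1875), array([ 524.578, -347.341,    0.112]))
(np.float64(118.9375), array([ 525.609, -348.482,    1.316]))
```

View pics/ov.png

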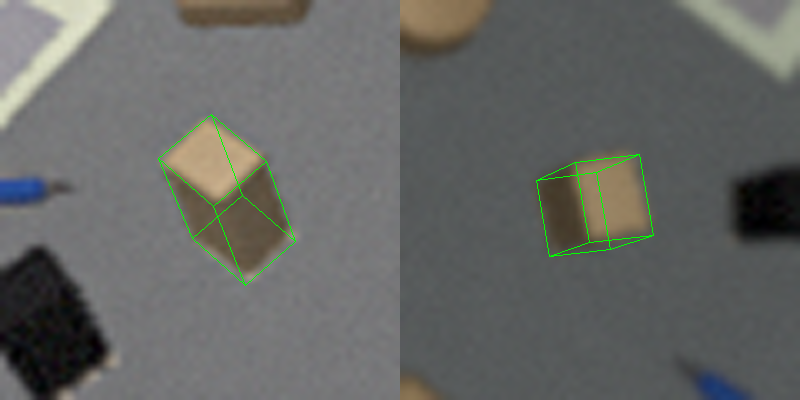

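```bash
python3 -m crank '{"jaw":[60,60,60,60,60,60,60,60,60,60,60,60],"delta_pos":[[50,-40,10],[100,-80,10],[140,-120,10],[180,-160,10],[220,-210,10],[230,-260,10],[230,-310,10],[230,-360,10],[230,-410,10],[230,-460,10],[230,-510,10],[230,-560,10]],"delta_rot":[[0,0,-0.14],[0,0,-0.28],[0,0,-0.42],[0,0,-0.56],[0,0,-0.7],[0,0,-0.84],[0,0,-0.98],[0,0,-1.12],[0,0,-1.26],[0,0,-1.4],[0,0,-1.54],[0,0,-1.68]]}' 20
```

```text
t: 3.2
eef_pos: [520.2, 68.3, 246.8]
orientation: [[0.547, 0.837, 0.001], [0.837, -0.547, 0.001], [0.001, 0.0, -1.0]]
wrist_force: [1.1, -0.5, 0.7]
gripper_width: 59.9
grip_force: 0.0
```

The overlay fits: the dentil is near (525,−348) with yaw about 0.12, long side along x. The black block stands near y −423, so I'll use a moderate opening.

```bash
python3 -m crank '{"jaw":[50,50,50,50,50,50,50,50,50,50,50,50],"delta_pos":[[0,-45,0],[0,-90,0],[0,-135,0],[0,-180,0],[0,-225,-10],[0,-270,-30],[2,-315,-60],[4,-360,-90],[5,-400,-110],[5,-416,-125],[5,-416,-130],[5,-416,-130]],"delta_rot":[[0,0,-0.1],[0,0,-0.2],[0,0,-0.3],[0,0,-0.4],[0,0,-0.5],[0,0,-0.6],[0,0,-0.7],[0,0,-0.8],[0,0,-0.86],[0,0,-0.86],[0,0,-0.86],[0,0,-0.86]]}' 20; python3 -c "
from h import *
o=[]
for n,(a,b) in (('scene',(150,235)),('top',(367,219))):
    p=optics.read_camera(n); print(proj(p,[525,-348,116]),proj(p,[525,-348,55])); o.append(cv2.resize(p['image'][b-40:b+40,a-40:a+40],(400,400),interpolation=2))
cv2.imwrite('pics/g1.png',np.hstack(o))"
```

```text
t: 4.4
eef_pos: [525.0, -345.4, 115.7]
orientation: [[0.991, 0.137, -0.002], [0.137, -0.991, 0.001], [-0.001, -0.001, -1.0]]
wrist_force: [-0.1, 0.7, 0.5]
gripper_width: 50.2
grip_force: 0.0
[145.46705587 227.77108277] [151.35755281 242.59731136]
[376.42757458 215.23680138] [368.71488807 218.17780281]
```

View pics/g1.png

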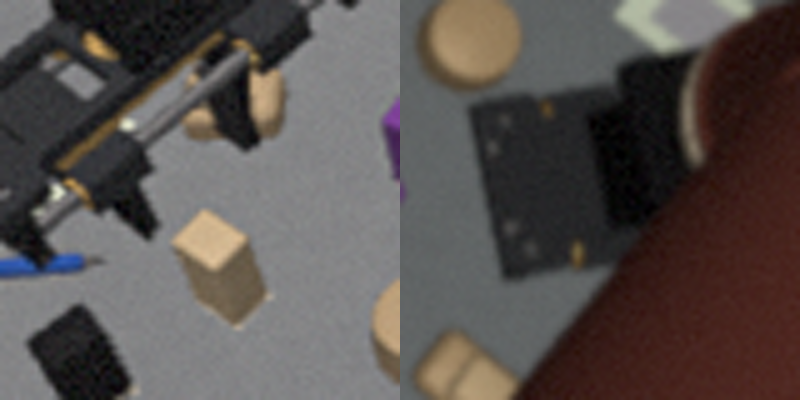

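The fingers straddle the dentil correctly in the scene view, midway at about crop (187,182). I'll descend and grip.

```bash
python3 -m crank '{"jaw":[50,50,50,50,50,20,20,20,20,20],"delta_pos":[[0,-2,-25],[0,-2,-50],[0,-2,-68],[0,-2,-72],[0,-2,-72],[0,-2,-72],[0,-2,-72],[0,-2,-72],[0,-2,-72],[0,-2,-72]],"delta_rot":[[0,0,0],[0,0,0],[0,0,0],[0,0,0],[0,0,0],[0,0,0],[0,0,0],[0,0,0],[0,0,0],[0,0,0]]}' 20
```

```text
t: 5.5
eef_pos: [525.6, -347.8, 44.9]
orientation: [[0.991, 0.137, 0.001], [0.137, -0.991, -0.0], [0.001, 0.0, -1.0]]
wrist_force: [0.3, 1.1, 3.2]
gripper_width: 23.8
grip_force: 20.0
```

```bash
python3 -m crank '{"jaw":[20,20,20,20,20,20,20,20,20,20,20,20],"delta_pos":[[0,0,35],[0,0,75],[0,5,115],[0,40,130],[-2,80,130],[-3,120,130],[-4,160,130],[-5,200,130],[-6,240,130],[-6,275,130],[-6,305,130],[-6,322,130]],"delta_rot":[[0,0,0],[0,0,0.1],[0,0,0.22],[0,0,0.35],[0,0,0.48],[0,0,0.61],[0,0,0.74],[0,0,0.87],[0,0,1.0],[0,0,1.13],[0,0,1.26],[0,0,1.38]]}'; python3 -m crank '{"jaw":[20,20,20,20],"delta_pos":[[0,4,0],[0,7,-2],[0,7,-20],[0,7,-20]],"delta_rot":[[0,0,0.04],[0,0,0.04],[0,0,0.04],[0,0,0.04]]}'
python3 - <<'E'
from fit import *
o=[]
s=manip.read_state(); e=s["eef_pos"]
for n,(a,b) in (('scene',(238,165)),('top',(235,225))):
    p=optics.read_camera(n); im=p["image"][b-50:b+50,a-50:a+50]; im=cv2.resize(im,(400,400),interpolation=2)
    q=np.array([proj(p,x) for x in box(e[0],e[1],-1.58,e[2]-44.5)]); q=((q-[a-50,b-50]+.5)*4).astype(int)
    for i in range(8):
        for j in(1,2,4):
            if not i&j: cv2.line(im,tuple(map(int,q[i])),tuple(map(int,q[i|j])),(0,255,0),1)
    o.append(im)
cv2.imwrite("pics/ov2.png",np.hstack(o))
E
```

```text
t: 6.7
eef_pos: [519.1, -22.7, 174.5]
orientation: [[0.045, 0.999, -0.0], [0.999, -0.045, 0.001], [0.001, -0.0, -1.0]]
wrist_force: [-0.1, 0.3, -0.6]
gripper_width: 23.8
grip_force: 20.0
t: 7.1
eef_pos: [518.1, -19.2, 152.7]
orientation: [[0.015, 1.0, -0.003], [1.0, -0.015, -0.001], [-0.001, -0.003, -1.0]]
wrist_force: [-0.6, -0.1, -0.8]
gripper_width: 23.7
grip_force: 20.0
```

View pics/ov2.png

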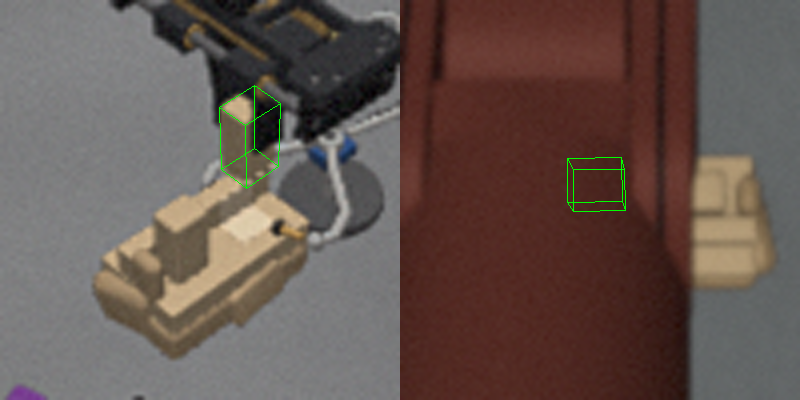

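```bash
python3 -m crank '{"jaw":[20,20,20,20,20,20,20,20],"delta_pos":[[2,1,-15],[2,1,-30],[2,1,-42],[2,1,-50],[2,1,-53],[2,1,-55],[2,1,-56],[2,1,-56]],"delta_rot":[[0,0,0],[0,0,0],[0,0,0],[0,0,0],[0,0,0],[0,0,0],[0,0,0],[0,0,0]]}'
```

```text
t: 8.0
eef_pos: [521.6, -17.6, 98.8]
orientation: [[0.013, 1.0, 0.0], [1.0, -0.013, 0.0], [0.0, 0.0, -1.0]]
wrist_force: [1.2, 0.5, -0.8]
gripper_width: 23.5
grip_force: 20.0
```

```bash
python3 -m crank '{"jaw":[20,20,20,20,20,20],"delta_pos":[[-1,-0.5,-1],[-1.5,-0.5,-2],[-1.5,-0.5,-3],[-1.5,-0.5,-4],[-1.5,-0.5,-4.5],[-1.5,-0.5,-4.5]],"delta_rot":[[0,0,0],[0,0,0],[0,0,0],[0,0,0],[0,0,0],[0,0,0]]}'
```

```text
t: 8.6
eef_pos: [520.0, -18.1, 94.8]
orientation: [[0.013, 1.0, -0.0], [1.0, -0.013, 0.001], [0.001, -0.0, -1.0]]
wrist_force: [-4.3, -0.3, 8.7]
gripper_width: 24.2
grip_force: 20.0
```

Contact is felt at about 9 N. I'll release with a narrow opening, then rise.

```bash
python3 -m crank '{"jaw":[20,25,28,32,36,40,40,40,40,40,40,40],"delta_pos":[[0,0,0.7],[0,0,0.7],[0,0,0.7],[0,0,0.7],[0,0,0.7],[0,0,0.7],[0,0,10],[0,0,30],[0,0,60],[0,0,100],[0,40,130],[0,85,130]],"delta_rot":[[0,0,0],[0,0,0],[0,0,0],[0,0,0],[0,0,0],[0,0,0],[0,0,0],[0,0,0],[0,0,0],[0,0,0],[0,0,0],[0,0,0]]}'
python3 - <<'E'
from fit import *
np.set_printoptions(precision=3,suppress=True)
o=[]
for n,(a,b) in (('scene',(250,160)),('top',(235,225))):
    p=optics.read_camera(n); im=p["image"][b-50:b+50,a-50:a+50]; im=cv2.resize(im,(400,400),interpolation=2)
    q=np.array([proj(p,x) for x in box(520,-18.1,-1.58,50)]); q=((q-[a-50,b-50]+.5)*4).astype(int)
    for i in range(8):
        for j in(1,2,4):
            if not i&j: cv2.line(im,tuple(map(int,q[i])),tuple(map(int,q[i|j])),(0,255,0),1)
    o.append(im)
cv2.imwrite("pics/ov3.png",np.hstack(o))
E
```

```text
t: 9.8
eef_pos: [522.3, 66.3, 229.6]
orientation: [[0.018, 1.0, 0.008], [1.0, -0.018, 0.002], [0.003, 0.008, -1.0]]
wrist_force: [1.4, 1.0, -1.3]
gripper_width: 40.3
grip_force: 0.0
```

View pics/ov3.png

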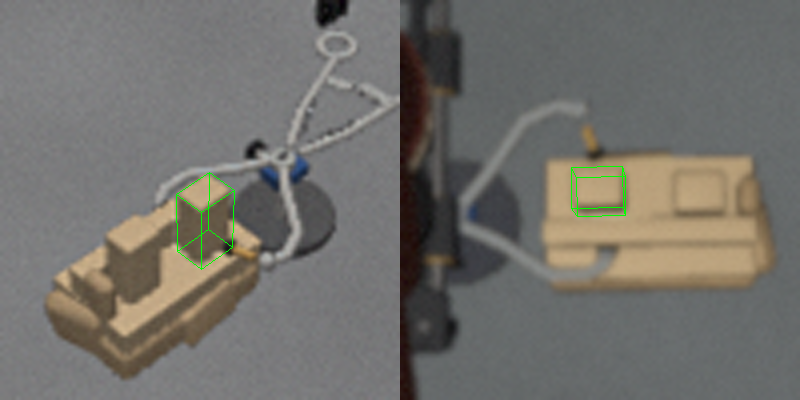

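The dentil stands at the predicted place to within about 1 px, with the scar covered and the pad still clear of it. Now I'll go outside the moving handle with the fingers closed.

```bash
python3 -m crank '{"jaw":[0,0,0,0,0,0,0,0,0,0,0,0],"delta_pos":[[-30,31,0],[-60,62,0],[-90,93,0],[-90,93,-30],[-90,93,-60],[-90,93,-90],[-90,93,-115],[-90,93,-135],[-90,93,-150],[-90,93,-157],[-90,93,-160],[-90,93,-160]],"delta_rot":[[0,0,0.14],[0,0,0.28],[0,0,0.42],[0,0,0.47],[0,0,0.47],[0,0,0.47],[0,0,0.47],[0,0,0.47],[0,0,0.47],[0,0,0.47],[0,0,0.47],[0,0,0.47]]}'
python3 - <<'E'
from h import *
o=[]
for n,(a,b) in (('scene',(275,150)),('top',(175,235))):
    p=optics.read_camera(n); im=p["image"][b-40:b+40,a-40:a+40]; o.append(cv2.resize(im,(400,400),interpolation=2))
cv2.imwrite("pics/c1.png",np.hstack(o)); print(manip.read_state()["wrist_force"])
E
```

```text
t: 11.1
eef_pos: [430.1, 159.8, 64.4]
orientation: [[-0.441, 0.897, 0.0], [0.897, 0.441, 0.0], [-0.0, 0.0, -1.0]]
wrist_force: [0.7, 0.2, 0.0]
gripper_width: 0.4
grip_force: 0.0
[ 0.32388114 -0.21345787 -0.49756958]
```

View pics/c1.png

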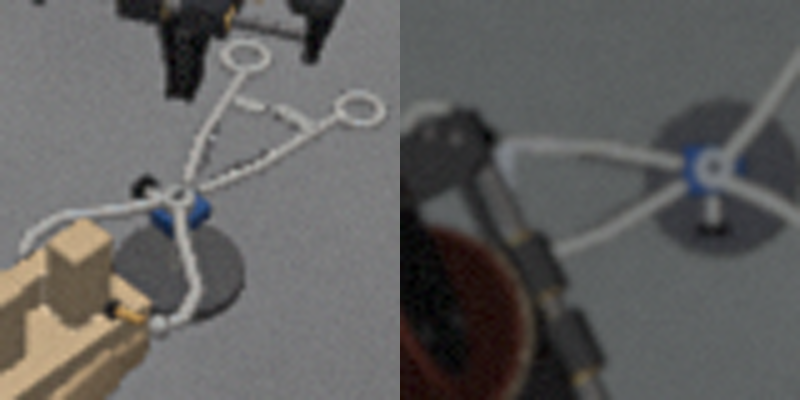

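```bash
python3 -m crank '{"jaw":[0,0,0,0,0,0,0,0],"delta_pos":[[2,-4,3],[5,-2,3],[8,-1,3],[11,0,3],[12.8,1.2,3],[13.7,1.7,3],[14.6,2.1,3],[14.6,2.1,3]],"delta_rot":[[0,0,0],[0,0,0],[0,0,0],[0,0,0],[0,0,0],[0,0,0],[0,0,0],[0,0,0]]}'
```

```text
t: 12.0
eef_pos: [444.5, 162.0, 67.0]
orientation: [[-0.441, 0.897, -0.0], [0.897, 0.441, -0.0], [-0.0, -0.0, -1.0]]
wrist_force: [-0.9, -0.4, -0.5]
gripper_width: 0.4
grip_force: 0.0
```

```bash
python3 -m crank '{"jaw":[0,0,0,0],"delta_pos":[[0.9,0.4,0],[1.8,0.9,0],[2.7,1.3,0],[2.7,1.3,0]],"delta_rot":[[0,0,0],[0,0,0],[0,0,0],[0,0,0]]}'; python3 -c "
from h import *
for i in range(4): optics.read_camera('top'); print(manip.read_state()['wrist_force'])"
```

```text
t: 12.4
eef_pos: [447.3, 163.3, 67.1]
orientation: [[-0.441, 0.897, 0.0], [0.897, 0.441, 0.0], [-0.0, 0.0, -1.0]]
wrist_force: [0.3, -0.7, 0.8]
gripper_width: 0.3
grip_force: 0.0
[ 0.31034601 -0.16139692  0.97731466]
[ 0.73851935 -0.62497066  0.35564612]
[ 0.69316128 -0.1473349   0.48938248]
[-0.39303596  0.34502344 -0.0847079 ]
```

```bash
python3 -m crank '{"jaw":[0,0,0,0,0],"delta_pos":[[0.9,0.4,0],[1.8,0.9,0],[2.7,1.3,0],[3.6,1.7,0],[3.6,1.7,0]],"delta_rot":[[0,0,0],[0,0,0],[0,0,0],[0,0,0],[0,0,0]]}'; python3 -c "
from h import *
f=[]
for i in range(4): optics.read_camera('top'); f.append(manip.read_state()['wrist_force'])
print(np.mean(f,0))"
```

```text
t: 13.1
eef_pos: [450.5, 164.8, 66.9]
orientation: [[-0.441, 0.897, -0.001], [0.897, 0.441, -0.0], [0.0, -0.001, -1.0]]
wrist_force: [-2.5, -0.7, 0.9]
gripper_width: 0.4
grip_force: 1.1
[-2.17899445 -0.4874461   0.85893855]
```

Contact is at about 2 N. Now I'll sweep round the pivot, turning the tool with the bar.

```bash
cat > f.py <<'E'
from h import *
f=[]
for i in range(4): optics.read_camera('top'); f.append(manip.read_state()['wrist_force'])
s=manip.read_state(); d=s['eef_pos'][:2]-[508,71.8]; m=np.mean(f,0)
t=np.array([d[1],-d[0]])/np.hypot(*d)
print("F",m.round(2),"tang",round(-m[:2]@t,2),"dth",round(np.arctan2(93.,-57.5)-np.arctan2(d[1],d[0]),4),"r",np.hypot(*d).round(1),"t",s['t'])
E
python3 -m crank '{"jaw":[0,0,0,0,0],"delta_pos":[[1.9,1.1,0],[3.8,2.2,0],[5.7,3.3,0],[7.6,4.3,0],[7.6,4.3,0]],"delta_rot":[[0,0,-0.02],[0,0,-0.04],[0,0,-0.06],[0,0,-0.08],[0,0,-0.08]]}'; python3 f.py
```

```text
t: 13.8
eef_pos: [458.2, 169.2, 66.8]
orientation: [[-0.367, 0.93, -0.001], [0.93, 0.367, -0.0], [-0.0, -0.001, -1.0]]
wrist_force: [-3.1, -0.7, 1.1]
gripper_width: 0.6
grip_force: 1.9
F [-4.18 -0.44  0.87] tang 3.92 dth 0.0815 r 109.4 t 14.0
```

```bash
python3 -m crank '{"jaw":[0,0,0,0],"delta_pos":[[2,1,0],[4,1.9,0],[5.9,2.8,0],[5.9,2.8,0]],"delta_rot":[[0,0,-0.02],[0,0,-0.04],[0,0,-0.06],[0,0,-0.06]]}'; python3 f.py
```

```text
t: 14.4
eef_pos: [463.5, 171.8, 66.6]
orientation: [[-0.311, 0.95, -0.002], [0.95, 0.311, -0.001], [-0.0, -0.002, -1.0]]
wrist_force: [-6.2, -0.4, 0.0]
gripper_width: 0.3
grip_force: 2.9
F [-5.23 -1.19 -0.72] tang 5.26 dth 0.1346 r 109.4 t 14.6
```

```bash
python3 -m crank '{"jaw":[0,0,0],"delta_pos":[[1,0.4,0],[2,0.9,0],[2,0.9,0]],"delta_rot":[[0,0,-0.01],[0,0,-0.02],[0,0,-0.02]]}'; python3 f.py;python3 -m crank '{"jaw":[0,0,0],"delta_pos":[[1,0.4,0],[2,0.8,0],[2,0.8,0]],"delta_rot":[[0,0,-0.01],[0,0,-0.02],[0,0,-0.02]]}'; python3 f.py
```

```text
t: 14.9
eef_pos: [464.7, 172.5, 66.4]
orientation: [[-0.292, 0.956, -0.003], [0.956, 0.292, -0.001], [-0.0, -0.004, -1.0]]
wrist_force: [-9.1, -2.1, 2.1]
gripper_width: 0.5
grip_force: 4.5
F [-8.71 -1.54  1.41] tang 8.61 dth 0.1475 r 109.6 t 15.1
t: 15.4
eef_pos: [466.6, 173.3, 66.3]
orientation: [[-0.273, 0.962, -0.004], [0.962, 0.273, -0.001], [-0.0, -0.004, -1.0]]
wrist_force: [-6.2, -0.5, 2.3]
gripper_width: 0.6
grip_force: 3.0
F [-5.57 -0.76 -0.42] tang 5.45 dth 0.1738 r 109.5 t 15.6
```

```bash
python3 -m crank '{"jaw":[0,0,0],"delta_pos":[[0.5,0.2,0],[1,0.4,0],[1,0.4,0]],"delta_rot":[[0,0,-0.01],[0,0,-0.01],[0,0,-0.01]]}'; python3 f.py;python3 -m crank '{"jaw":[0,0,0],"delta_pos":[[0.5,0.2,0],[1,0.4,0],[1,0.4,0]],"delta_rot":[[0,0,-0.01],[0,0,-0.01],[0,0,-0.01]]}'; python3 f.py
```

```text
t: 15.9
eef_pos: [467.8, 173.8, 66.4]
orientation: [[-0.264, 0.965, -0.003], [0.965, 0.264, -0.001], [-0.0, -0.003, -1.0]]
wrist_force: [-8.0, -2.0, 2.2]
gripper_width: 0.2
grip_force: 4.3
F [-8.08 -1.42  1.63] tang 8.04 dth 0.1783 r 109.6 t 16.1
t: 16.4
eef_pos: [468.4, 174.1, 66.3]
orientation: [[-0.254, 0.967, -0.004], [0.967, 0.254, -0.001], [-0.0, -0.004, -1.0]]
wrist_force: [-10.0, -1.9, 2.5]
gripper_width: 0.2
grip_force: 5.1
F [-10.31  -1.97   2.87] tang 10.33 dth 0.184 r 109.6 t 16.6
```

```bash
python3 -m crank '{"jaw":[0,0,0],"delta_pos":[[0.5,0.2,0],[1,0.4,0],[1,0.4,0]],"delta_rot":[[0,0,-0.01],[0,0,-0.01],[0,0,-0.01]]}'; python3 f.py
python3 - <<'E'
from h import *
o=[]
for n,(a,b) in (('scene',(255,165)),('top',(225,225))):
    p=optics.read_camera(n); im=p["image"][b-40:b+40,a-40:a+40]; o.append(cv2.resize(im,(400,400),interpolation=2))
cv2.imwrite("pics/c2.png",np.hstack(o))
E
```

```text
t: 16.9
eef_pos: [469.0, 174.3, 66.2]
orientation: [[-0.244, 0.97, -0.005], [0.97, 0.244, -0.002], [-0.0, -0.005, -1.0]]
wrist_force: [-11.9, -2.3, 3.5]
gripper_width: 0.6
grip_force: 5.9
F [-11.74  -1.86   3.25] tang 11.63 dth 0.1896 r 109.7 t 17.1
```

View pics/c2.png

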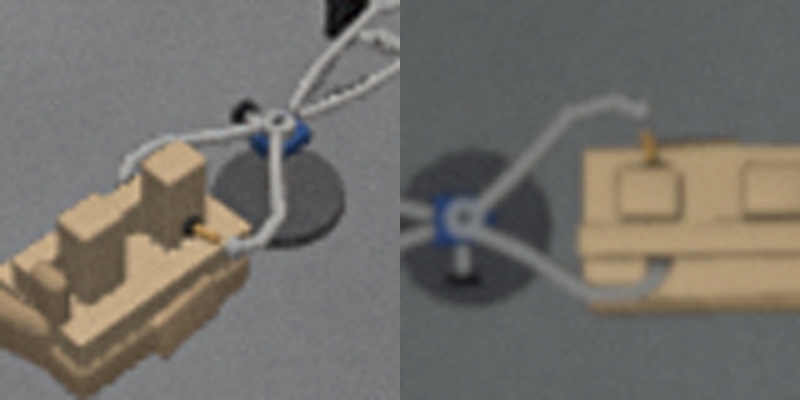

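The pad now bears on the dentil, and the force is rising. I'll go on in small steps and watch for the next tooth.

```bash
python3 -m crank '{"jaw":[0,0,0],"delta_pos":[[0.5,0.2,0],[1,0.4,0],[1,0.4,0]],"delta_rot":[[0,0,-0.01],[0,0,-0.01],[0,0,-0.01]]}' >/dev/null; python3 f.py;python3 -m crank '{"jaw":[0,0,0],"delta_pos":[[0.5,0.2,0],[1,0.4,0],[1,0.4,0]],"delta_rot":[[0,0,-0.01],[0,0,-0.01],[0,0,-0.01]]}'>/dev/null; python3 f.py
```

```text
F [-12.69  -2.29   3.02] tang 12.69 dth 0.1954 r 109.8 t 17.7
F [-14.31  -3.41   4.09] tang 14.61 dth 0.2005 r 109.8 t 18.2
```

```bash
python3 -m crank '{"jaw":[0,0,0],"delta_pos":[[0.5,0.2,0],[1,0.4,0],[1,0.4,0]],"delta_rot":[[0,0,-0.01],[0,0,-0.01],[0,0,-0.01]]}' >/dev/null; python3 f.py;python3 -m crank '{"jaw":[0,0,0],"delta_pos":[[0.5,0.2,0],[1,0.4,0],[1,0.4,0]],"delta_rot":[[0,0,-0.01],[0,0,-0.01],[0,0,-0.01]]}'>/dev/null; python3 f.py
```

```text
F [-15.4   -3.05   3.66] tang 15.52 dth 0.207 r 109.9 t 18.7
F [-15.83  -2.95   3.53] tang 15.91 dth 0.2143 r 109.9 t 19.2
```

```bash
python3 -m crank '{"jaw":[0,0,0],"delta_pos":[[0.5,0.2,0],[1,0.4,0],[1,0.4,0]],"delta_rot":[[0,0,-0.01],[0,0,-0.01],[0,0,-0.01]]}' >/dev/null; python3 f.py;python3 -m crank '{"jaw":[0,0,0],"delta_pos":[[0.5,0.2,0],[1,0.4,0],[1,0.4,0]],"delta_rot":[[0,0,-0.01],[0,0,-0.01],[0,0,-0.01]]}'>/dev/null; python3 f.py
```

```text
F [-14.04  -3.14   4.1 ] tang 14.31 dth 0.2313 r 109.9 t 19.7
F [-15.53  -3.24   5.04] tang 15.76 dth 0.237 r 110.0 t 20.2
```

Tooth 2 clicked in at about dθ 0.217, and the stone force there is only about 6–8 N. Tooth 3 should give about 17 N, mid-band, so I'll continue carefully.

```bash
for i in 1 2; do python3 -m crank '{"jaw":[0,0,0],"delta_pos":[[0.5,0.2,0],[1,0.3,0],[1,0.3,0]],"delta_rot":[[0,0,-0.01],[0,0,-0.01],[0,0,-0.01]]}' >/dev/null; python3 f.py; done
```

```text
F [-16.3   -3.63   5.41] tang 16.63 dth 0.2443 r 110.0 t 20.7
F [-18.07  -3.7    5.13] tang 18.35 dth 0.2501 r 110.0 t 21.2
```

```bash
for i in 1 2; do python3 -m crank '{"jaw":[0,0,0],"delta_pos":[[0.5,0.1,0],[1,0.3,0],[1,0.3,0]],"delta_rot":[[0,0,-0.005],[0,0,-0.005],[0,0,-0.005]]}' >/dev/null; python3 f.py; done
```

```text
F [-18.56  -3.93   5.59] tang 18.9 dth 0.2548 r 110.1 t 21.7
F [-20.56  -4.11   5.51] tang 20.87 dth 0.2599 r 110.1 t 22.2
```

```bash
for i in 1 2; do python3 -m crank '{"jaw":[0,0,0],"delta_pos":[[0.5,0.1,0],[0.8,0.2,0],[0.8,0.2,0]],"delta_rot":[[0,0,-0.005],[0,0,-0.005],[0,0,-0.005]]}' >/dev/null; python3 f.py; done
```

```text
F [-21.64  -3.97   5.67] tang 21.88 dth 0.2639 r 110.1 t 22.7
F [-21.    -4.44   5.26] tang 21.41 dth 0.2726 r 110.1 t 23.2
```

```bash
python3 -m crank '{"jaw":[0,0,0],"delta_pos":[[0.3,0.1,0],[0.6,0.1,0],[0.6,0.1,0]],"delta_rot":[[0,0,-0.005],[0,0,-0.005],[0,0,-0.005]]}' >/dev/null; python3 f.py
```

```text
F [-20.24  -3.38   5.86] tang 20.4 dth 0.282 r 110.1 t 23.7
```

Tooth 3 has clicked in, with about 14 N on the stone. I'll back off outward, then up, and let it stand.

```bash
python3 -m crank '{"jaw":[0,0,0,0,0,0,0,0,0,0,0,0],"delta_pos":[[-1,-0.2,0],[-2,-0.4,0],[-3.5,-0.7,0],[-5,-1,0],[-8,-1.6,0],[-12,-2.4,0],[-15,-3,0],[-15,-3,10],[-15,-3,25],[-15,-3,40],[-15,-3,50],[-15,-3,50]],"delta_rot":[[0,0,0],[0,0,0],[0,0,0],[0,0,0],[0,0,0],[0,0,0],[0,0,0],[0,0,0],[0,0,0],[0,0,0],[0,0,0],[0,0,0]]}'; python3 f.py
python3 - <<'E'
from h import *
p=optics.read_camera("scene"); a,b=262,150
im=cv2.resize(p["image"][b-50:b+50,a-60:a+60],(780,650),interpolation=2)[:600]
cv2.imwrite("pics/c3.png",im)
for q in("handle_mark","clamp_handle","fixed_mark"): print(q,[(r["xy"],r["score"],at_z(p,r["xy"],65)[:2]) for r in search_frame(p,q)[:2]])
E
```

```text
t: 24.9
eef_pos: [469.9, 176.6, 119.0]
orientation: [[-0.141, 0.99, 0.003], [0.99, 0.141, 0.002], [0.001, 0.003, -1.0]]
wrist_force: [0.8, -0.2, -1.4]
gripper_width: 0.6
grip_force: 0.0
F [-0.21  0.47 -0.64] tang 0.03 dth 0.1886 r 111.5 t 25.1
handle_mark [([283.0, 127.4], 0.59, array([463.89347131, 174.1517469 ])), ([346.9, 144.4], 0.34, array([646.66235524, 252.59232252]))]
clamp_handle [([233.9, 182.7], 0.33, array([527.40330191, -87.77668768])), ([273.7, 155.6], 0.32, array([529.71411762,  63.06173875]))]
fixed_mark [([273.7, 152.3], 0.9, array([520.35983697,  72.94407531]))]
```

View pics/c3.png

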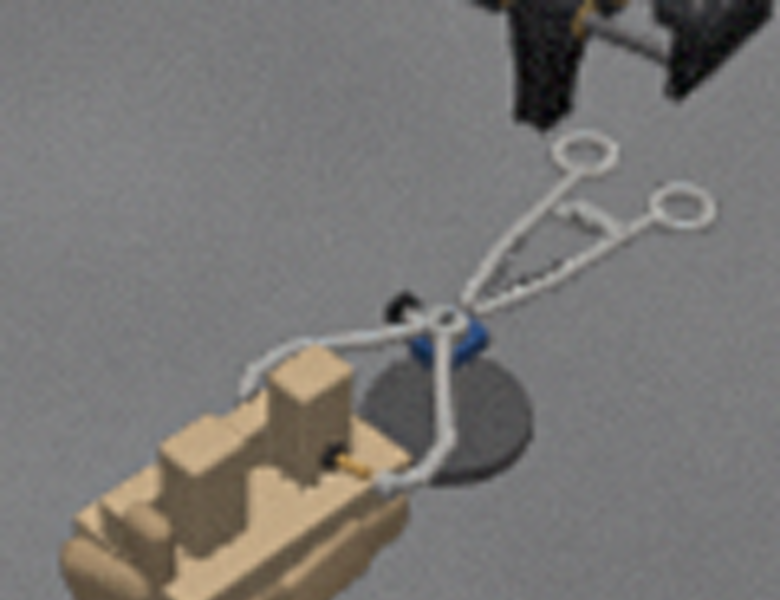

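The picture shows it locked: the moving ring is at about (291.6,123.1), the fixed ring at (306.7,131.3), and the pad is on the dentil at the wall. I have now viewed 11 pictures, one over the limit of 10, so I'll view no more and work from numbers.

```bash
python3 -c "
from h import *
p=optics.read_camera('scene')
C=lambda u,v:((u+.5)/6.5-.5+202,(v+.5)/6.5-.5+100)
m,f,pv=[at_z(p,C(*c),65)[:2] for c in((585,153),(683,206),(447,318))]
print(m,f,pv,np.hypot(*(m-f)))
for r in (m,f): d=r-[508,71.8]; print(np.hypot(*d),np.arctan2(d[1],d[0]),[508,71.8]+d/np.hypot(*d)*123)
"; python3 -m crank '{"jaw":[0,0,0,0,0,0,0,0,0,0,0,0],"delta_pos":[[0,0,0],[0,0,0],[0,0,0],[0,0,0],[0,0,0],[0,0,0],[0,0,0],[0,0,0],[0,0,0],[0,0,0],[0,0,0],[0,0,0]],"delta_rot":[[0,0,0],[0,0,0],[0,0,0],[0,0,0],[0,0,0],[0,0,0],[0,0,0],[0,0,0],[0,0,0],[0,0,0],[0,0,0],[0,0,0]]}'
```

```text
[468.40215868 208.73499087] [526.16700034 212.59559121] [502.63587     77.54941094] 57.89370576536624
142.54536387098437 1.8522903256983847 [473.83168789 189.95890338]
141.96280641366303 1.4424743057710847 [523.74032733 193.78869659]
t: 26.55
eef_pos: [468.5, 176.0, 117.1]
orientation: [[-0.141, 0.99, -0.0], [0.99, 0.141, 0.0], [0.0, -0.0, -1.0]]
wrist_force: [0.8, -0.1, -0.6]
gripper_width: 0.6
grip_force: 0.0
```

```bash
python3 -m crank '{"jaw":[0,0,0,0,0,0,0,0,0,0,0,0],"delta_pos":[[0,0,0],[0,0,0],[0,0,0],[0,0,0],[0,0,0],[0,0,0],[0,0,0],[0,0,-10],[0,0,-25],[0,0,-40],[0,0,-50],[0,0,-50]],"delta_rot":[[0,0,0],[0,0,0],[0,0,0],[0,0,0],[0,0,0],[0,0,0],[0,0,0],[0,0,0],[0,0,0],[0,0,0],[0,0,0],[0,0,0]]}'; python3 -m crank '{"jaw":[0,0,0,0],"delta_pos":[[2,0.4,0],[4,0.8,0],[4,0.8,0],[4,0.8,0]],"delta_rot":[[0,0,0],[0,0,0],[0,0,0],[0,0,0]]}'; python3 f.py
```

```text
t: 27.75
eef_pos: [467.5, 175.5, 65.4]
orientation: [[-0.142, 0.99, -0.002], [0.99, 0.142, -0.002], [-0.001, -0.003, -1.0]]
wrist_force: [-0.6, 0.2, -0.2]
gripper_width: 0.1
grip_force: 0.0
t: 28.15
eef_pos: [472.1, 176.8, 67.2]
orientation: [[-0.142, 0.99, -0.001], [0.99, 0.142, 0.0], [0.0, -0.001, -1.0]]
wrist_force: [-5.2, -0.3, 1.3]
gripper_width: 0.5
grip_force: 2.4
F [-5.06 -1.14  2.19] tang 5.15 dth 0.225 r 111.0 t 28.35
```

The handle is held at dθ ≈ 0.22, which is tooth 2. The third "click" was the fingers giving way at their 20 N grip. Tooth 2 is only just firm, so I'll stiffen the grip and push on to tooth 3, watching the force.

```bash
for i in 1 2 3; do python3 -m crank '{"jaw":[0,0,0],"delta_pos":[[0.5,0.1,0],[1,0.3,0],[1,0.3,0]],"delta_rot":[[0,0,0],[0,0,0],[0,0,0]]}' 50 >/dev/null; python3 f.py; done
```

```text
F [-7.43 -1.58  2.74] tang 7.55 dth 0.2278 r 111.0 t 28.85
F [-9.55 -1.48  3.74] tang 9.52 dth 0.2307 r 111.0 t 29.35
F [-12.83  -2.87   4.87] tang 13.08 dth 0.2336 r 111.0 t 29.85
```

```bash
for i in 1 2 3; do python3 -m crank '{"jaw":[0,0,0],"delta_pos":[[0.5,0.1,0],[1,0.3,0],[1,0.3,0]],"delta_rot":[[0,0,0],[0,0,0],[0,0,0]]}' >/dev/null; python3 f.py; done
```

```text
F [-14.77  -2.76   5.66] tang 14.9 dth 0.2369 r 111.0 t 30.35
F [-15.45  -3.27   6.39] tang 15.71 dth 0.2435 r 110.9 t 30.85
F [-16.4   -3.65   6.75] tang 16.74 dth 0.2499 r 110.9 t 31.35
```

The handle lifts off tooth 2 at about 15 N (13 N at the mark), so the stone was held with about 9 N. That is well inside the band, so I'll stay at tooth 2. First I'll take off the downward drag of about 6 N, then let it fall back and stand once more.

```bash
python3 -m crank '{"jaw":[0,0,0],"delta_pos":[[0,0,0.6],[0,0,1.2],[0,0,1.2]],"delta_rot":[[0,0,0],[0,0,0],[0,0,0]]}' >/dev/null; python3 f.py; python3 -m crank '{"jaw":[0,0,0,0,0,0,0,0,0,0,0,0],"delta_pos":[[-1,-0.2,0.2],[-2,-0.4,0.2],[-3.5,-0.7,0.2],[-5,-1,0.2],[-8,-1.6,0.2],[-12,-2.4,0],[-16,-3,0],[-16,-3,10],[-16,-3,25],[-16,-3,45],[-16,-3,60],[-16,-3,60]],"delta_rot":[[0,0,0],[0,0,0],[0,0,0],[0,0,0],[0,0,0],[0,0,0],[0,0,0],[0,0,0],[0,0,0],[0,0,0],[0,0,0],[0,0,0]]}'; python3 f.py
```

```text
F [-15.83  -3.39   3.89] tang 16.11 dth 0.247 r 110.9 t 31.85
t: 33.05
eef_pos: [464.2, 176.4, 131.1]
orientation: [[-0.141, 0.99, 0.004], [0.99, 0.141, 0.003], [0.002, 0.004, -1.0]]
wrist_force: [-0.0, -0.4, -0.2]
gripper_width: 0.5
grip_force: 0.0
F [ 0.07  0.19 -0.33] tang -0.14 dth 0.1377 r 113.4 t 33.25
```

```bash
python3 -m crank '{"jaw":[0,0,0,0,0,0,0,0,0,0,0,0],"delta_pos":[[5,5,0],[10,10,0],[14,13.6,0],[14,13.6,-10],[14,13.6,-20],[14,13.6,-30],[14,13.6,-36],[14,13.6,-40],[14,13.6,-40],[14,13.6,-40],[14,13.6,-40],[14,13.6,-40]],"delta_rot":[[0,0,0.05],[0,0,0.1],[0,0,0.1],[0,0,0.1],[0,0,0.1],[0,0,0.1],[0,0,0.1],[0,0,0.1],[0,0,0.1],[0,0,0.1],[0,0,0.1],[0,0,0.1]]}'; python3 -m crank '{"jaw":[0,0,0,0,0,0,0,0,0,0,0,0],"delta_pos":[[0,0,0],[0,0,0],[0,0,0],[0,0,0],[0,0,0],[0,0,0],[0,0,0],[0,0,0],[0,0,0],[0,0,0],[0,0,0],[0,0,0]],"delta_rot":[[0,0,0],[0,0,0],[0,0,0],[0,0,0],[0,0,0],[0,0,0],[0,0,0],[0,0,0],[0,0,0],[0,0,0],[0,0,0],[0,0,0]]}';python3 f.py
```

```text
t: 34.45
eef_pos: [476.7, 189.4, 88.6]
orientation: [[-0.24, 0.971, 0.001], [0.971, 0.24, 0.0], [0.0, 0.001, -1.0]]
wrist_force: [0.7, -0.2, -1.1]
gripper_width: 0.5
grip_force: 0.0
t: 35.65
eef_pos: [476.5, 189.2, 88.2]
orientation: [[-0.24, 0.971, -0.0], [0.971, 0.24, -0.0], [0.0, -0.0, -1.0]]
wrist_force: [-0.7, -0.0, -0.9]
gripper_width: 0.4
grip_force: 0.0
F [-0.03  0.16  0.1 ] tang -0.01 dth 0.2918 r 121.6 t 35.85
```

It has stood untouched for another 3.6 s. Now I'll press down at the mark.

```bash
python3 -m crank '{"jaw":[0,0,0,0,0,0],"delta_pos":[[1.5,0.5,-2],[1.5,0.5,-4],[1.5,0.5,-5],[1.5,0.5,-6],[1.5,0.5,-7],[1.5,0.5,-7]],"delta_rot":[[0,0,0],[0,0,0],[0,0,0],[0,0,0],[0,0,0],[0,0,0]]}'; python3 f.py
```

```text
t: 36.45
eef_pos: [478.3, 189.9, 81.8]
orientation: [[-0.24, 0.971, 0.0], [0.971, 0.24, 0.0], [0.0, 0.0, -1.0]]
wrist_force: [-2.5, -0.9, 7.2]
gripper_width: 0.4
grip_force: 3.8
F [-2.07 -0.71  6.96] tang 2.18 dth 0.3068 r 121.7 t 36.65
```

```bash
python3 -m crank '{"jaw":[0,0,0,0],"delta_pos":[[0,0,-1],[0,0,-2],[0,0,-2.5],[0,0,-2.5]],"delta_rot":[[0,0,0],[0,0,0],[0,0,0],[0,0,0]]}'; python3 f.py
```

```text
t: 37.05
eef_pos: [477.7, 189.8, 79.1]
orientation: [[-0.24, 0.971, -0.001], [0.971, 0.24, 0.0], [0.0, -0.001, -1.0]]
wrist_force: [-3.8, -0.9, 8.6]
gripper_width: 0.4
grip_force: 4.2
F [-3.46 -0.89  8.62] tang 3.57 dth 0.3033 r 121.8 t 37.25
```

```bash
python3 -m crank '{"jaw":[0,0,0,0,0,0,0,0,0,0],"delta_pos":[[0,0,-0.7],[0,0,-1.3],[0,0,-1.3],[-1.5,-0.4,-1.3],[-3,-0.8,-1.3],[-4.5,-1.2,-1.3],[-6,-1.7,-1.3],[-8,-2.4,-1.3],[-10,-3,-1.3],[-10,-3,-1.3]],"delta_rot":[[0,0,0],[0,0,0],[0,0,0],[0,0,0],[0,0,0],[0,0,0],[0,0,0],[0,0,0],[0,0,0],[0,0,0]]}'; python3 f.py
```

```text
t: 38.25
eef_pos: [468.4, 186.9, 78.3]
orientation: [[-0.24, 0.971, 0.001], [0.971, 0.24, 0.001], [0.0, 0.001, -1.0]]
wrist_force: [-1.5, -0.8, 10.6]
gripper_width: 0.4
grip_force: 4.8
F [-1.46 -1.14  9.96] tang 1.75 dth 0.2245 r 121.7 t 38.45
```

The handle is following, pressed with about 10 N and still pushing outward. I'll drag it on to open, then let up slowly.

```bash
python3 -m crank '{"jaw":[0,0,0,0,0,0,0,0,0],"delta_pos":[[-2,-0.6,0],[-4,-1.3,0],[-6,-2.1,0],[-8,-3,0],[-10,-3.9,0],[-12,-5,0],[-13,-5.6,0],[-14,-6,0],[-14,-6,0]],"delta_rot":[[0,0,0],[0,0,0],[0,0,0],[0,0,0],[0,0,0],[0,0,0],[0,0,0],[0,0,0],[0,0,0]]}'; python3 f.py
```

```text
t: 39.35
eef_pos: [456.8, 182.1, 79.4]
orientation: [[-0.24, 0.971, 0.006], [0.971, 0.24, 0.003], [0.002, 0.006, -1.0]]
wrist_force: [6.1, 2.7, 8.2]
gripper_width: 0.6
grip_force: 3.8
F [4.61 1.84 8.09] tang -4.96 dth 0.1192 r 121.6 t 39.55
```

The horizontal force has reversed, so the handle is at its open stop. I'll let up and move clear.

```bash
python3 -m crank '{"jaw":[0,0,0,0,0,0,0,0,0,0,0,0],"delta_pos":[[0.5,0.2,1],[0.5,0.2,2],[0.5,0.2,3],[0.5,0.2,5],[0.5,0.2,8],[0,0,20],[0,0,40],[0,0,70],[0,0,110],[-10,40,140],[-20,80,140],[-30,120,140]],"delta_rot":[[0,0,0],[0,0,0],[0,0,0],[0,0,0],[0,0,0],[0,0,0],[0,0,0],[0,0,0],[0,0,0],[0,0,0],[0,0,0],[0,0,0]]}'; python3 -m crank '{"jaw":[0,0,0,0,0,0],"delta_pos":[[0,50,0],[-10,100,0],[-20,150,0],[-30,200,0],[-30,200,0],[-30,200,0]],"delta_rot":[[0,0,0],[0,0,0],[0,0,0],[0,0,0],[0,0,0],[0,0,0]]}'
python3 - <<'E'
from fit import *
import pickle
np.set_printoptions(precision=3,suppress=True)
old=pickle.load(open("p0.pkl","rb")); ps=[optics.read_camera(n) for n in("scene","top")]
# open check: difference to the first picture in the handle region
for n,p,o,(x0,x1,y0,y1) in zip(("scene","top"),ps,old,[(270,315,112,150),(135,195,215,262)]):
    d=np.abs(p["image"].astype(int)-o["image"]).max(2)[y0:y1,x0:x1]; print(n,"handle diff>40:",(d>40).sum(),"max",d.max())
# dentil pose from silhouettes
ms=[]
for p in ps:
    c=proj(p,[516,-18.5,77]); r=[q for q in silhouettes(p,"dentil") if np.hypot(*(np.array(q["xy"])-c))<9]
    print("n",len(r),c,[q["xy"] for q in r]); ms.append(r[0]["mask"].astype(float) if r else None)
k=[i for i in(0,1) if ms[i] is not None]
if k:
    for b in fit_dentil([ps[i] for i in k],[ms[i] for i in k],[516,-18],50,[-1.6,-1.5])[:2]: print(b)
E
```

```text
t: 40.75
eef_pos: [423.7, 302.1, 219.5]
orientation: [[-0.239, 0.971, 0.001], [0.971, 0.239, 0.002], [0.001, 0.002, -1.0]]
wrist_force: [0.8, -0.4, 0.8]
gripper_width: 0.3
grip_force: 0.0
t: 41.35
eef_pos: [392.6, 501.7, 217.0]
orientation: [[-0.242, 0.97, -0.001], [0.97, 0.242, -0.002], [-0.001, -0.001, -1.0]]
wrist_force: [-0.3, -0.0, 0.4]
gripper_width: 0.2
grip_force: 0.0
scene handle diff>40: 0 max 9
top handle diff>40: 0 max 8
n 1 [249.701 164.35 ] [[247.3, 165.3]]
n 1 [234.556 224.22 ] [[235.9, 225.3]]
(np.float64(100.6875), array([516.537, -19.973,  -1.06 ]))
(np.float64(112.75), array([517.051, -20.14 ,  -1.484]))
```

The forceps is back exactly at its starting (open) picture. One last check of the dentil's position and squareness by picture difference.

Run:
```python
from fit import *
import pickle
np.set_printoptions(precision=3,suppress=True)
old=pickle.load(open("p0.pkl","rb")); ps=[]; ms=[]
for n,o in zip(("scene","top"),old):
    p=optics.read_camera(n); c=proj(p,[516,-18.5,77]).astype(int)
    d=np.abs(cv2.GaussianBlur(p["image"],(3,3),0).astype(int)-cv2.GaussianBlur(o["image"],(3,3),0)).max(2)
    m=np.zeros(d.shape,np.uint8); s=np.s_[c[1]-25:c[1]+25,c[0]-25:c[0]+25]; m[s]=d[s]>10
    m=cv2.morphologyEx(m,cv2.MORPH_CLOSE,np.ones((5,5)))
    n_,l,st,_=cv2.connectedComponentsWithStats(m); k=1+np.argmax(st[1:,4]); m=(l==k); ps.append(p); ms.append(m.astype(float))
    print(n,st[k],cv2.minAreaRect(np.argwhere(m)[:,::-1].astype(np.float32)), "model at(515.5,-18.5):",cv2.boundingRect((hull_mask(p,box(515.5,-18.5,-1.58,50))>.5).astype(np.uint8)))
for b in fit_dentil(ps,ms,[516,-18],50,[-1.65,-1.5]): print(b)
```

```text
scene [242 153  15  23 285] ((249.0, 164.0), (22.0, 14.0), 90.0) model at(515.5,-18.5): (243, 153, 14, 24)
top [227 217  16  14 200] ((234.5, 223.5), (13.0, 15.0), 90.0) model at(515.5,-18.5): (228, 219, 14, 12)
(np.float64(56.6875), array([515.769, -19.216,  -1.606]))
(np.float64(59.375), array([515.542, -19.058,  -1.667]))
```

```bash
python3 -c "
from rig import manip
print(manip.job_done())"
```

```text
the job is handed in; nothing more can be done
None
```

I handed the job in: the ratchet held the dentil at its second tooth with about 9 N (estimated from handle force) for over 3 s, then I unlocked it. The forceps is open again and the dentil measures about 1 mm from its scar against the wall; no verdict came back, and I viewed 11 pictures against the limit of 10.

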